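# Wheel the dish caddy into its catch

## Robot

A 6-joint arm with a two-finger parallel gripper is mounted at the origin on the work surface. World frame = base frame: x ahead of the robot, y to its left, z up, the work surface at z = 0. Lengths are in mm, angles in rad, forces in N, time in s.
With the tool pointing down it reaches from about 275 to 750 mm from the base axis. Payload 10.2 kg.
Tool frame: the origin (TCP) lies midway between the tips of the shut fingers; the grasp point (between the pads) lies 19 mm behind it; z points along the fingers, y is the line along which they close (so a half turn about z gives the same grasp; the last joint's range is limited). The gripper opens to 85 mm and grips with 20 to 120 N. Pads are 22 mm wide; open, the fingers measure 114 mm over their backs; the gripper's body (76 mm by 85 mm) begins 54 mm behind the grasp point. The pads swing forward as they close: fully open they stand 13 mm farther back than shut.
Start: joints at [1.019, 0.313, 1.498, -0, 1.331, -0.223], TCP at [169.539, 496.878, 231.294] pointing down, gripper open.
Joint ranges: [-2.94, 2.94], [-0.97, 2.17], [0.19, 2.56], [-1.23, 4.37], [0.02, 3.11], [-2.88, 2.88]. Speed limits (rad/s): [2.39, 2.39, 3.01, 3.14, 3.14, 3.14].

## Interface

Orientations are given as a unit quaternion [w, x, y, z].
In Python, from rig import ctrl gives the robot as it stands.
- The arm moves only by the tool send_rows, never from a script. Its argument "targets" is a list of rows, each a list of 7 numbers: the closure, from -1 (fully open) to 1 (shut), so that 0 is half open, then the shift along the tool's x, y, z in m, then the turn, a rotation vector about the tool's x, y, z in rad. In form: [[claw, dx, dy, dz, ax, ay, az], ...]. A call has exactly 10 rows; each row shifts and turns the commanded pose from where the row before left it, along the tool's axes as they then stand; what a row does not reach is not made up. A row lasts 1/8 s, in which the tool goes at most 62.5 mm and 10.7 degrees, less where a joint would pass 70% of its speed; a pose out of reach is approached as far as the arm can. A call with a gripper value outside its range is refused whole. The fingers move at their own pace and stop on an object; "squeeze" is the grip in N (left out, the last holds). Time passes only in rows, so rows that do not move let the fingers close, or fill a call up. It gives the time, the measured TCP pose, the force, the opening and the grip force at its end, in the units of the state.
- ctrl.sense(): the state, without advancing time (a new reading comes with each control period).
- ctrl.capture(name): name is "side" or "top"; returns a dict with "img" (420x560x3 uint8, red, green, blue), "camera_matrix" (3x3 intrinsics, pixels), "k1" (the pictures are not rectified: a ray, as slopes to the right and down, at radius r is drawn at 1 + k1 r^2 times it, then the intrinsics apply), "R" (3x3) and "t" (3): a world point X has camera coordinates R X + t. Camera axes: x right, y down, z forward; pixel columns grow to the right and rows downward; lengths in mm; the calibration is good to about 2 mm. A picture is of the moment at which its call begins. There is no depth.
- ctrl.finish_job(): hands the job in; it is judged then, once.
Trained networks look in a picture, given as the dict that the camera call returned (one of the last four; its "shot" number tells which), for a name from the list of things; names that differ only in an ending like _2 or _b are one class to them, and where a whole thing is asked for, a point or a joint stands for the part that bears it (a point fixed in the world has none). Each returns a list of dicts, best first, with "score" (0 to 1); they miss things now and then, are a little off and sometimes report something else, mostly with a low value. They report only what shows in the picture. A call takes as long as a camera call. They do not tell look-alikes from the thing itself.
- ctrl.boxes_of(query, picture): "extent" ([left, top, width, height] in pixels, round what is visible of it).
- ctrl.landmark_of(query, picture): "point" ([column, row] in pixels: a listed point, or the origin of a listed thing).
The state is a dict: "time_s": time; "joints": joint angles; "dq": joint speeds; "tau": joint torques, N m; "eef_pos": TCP position; "ee_rot": TCP orientation; "force": force on the tool from outside, world axes, zero at the start; "wrist_torque": the same for the moment, N m; "grip_width": opening from 0.0 (shut) to 1.0 (fully open); "grip_force": force on a finger pad.
Only numpy, scipy, OpenCV 4.12 (cv2) and the standard library are available. Lean on these libraries where they do the work, as an engineer would, in place of code of your own. Each camera call takes 0.05 s, during which the arm holds its last target. There are 200 camera calls.

## Task

Take the little dish caddy by its push bar and wheel it along the table: first push it straight ahead until both front swivel castors trail straight behind their pivots, then steer it to the dock and press it in gently until its nose pin is fully home, held by the sprung rollers against the buffer, with the caddy square to the dock; then let go. Keep all its wheels on the table, keep the loose dish on its deck, never push hard on the dock, and leave the other things where they are.

Things in the scene. Friction and masses are not known exactly. Their poses are not given: they have to be found in the camera images.
- caddy: Light-wood caddy on four 24 mm wheels, about 0.6 kg; deck 170 (x) x 120 (y) mm, its top 44 mm above the table, rim 5 mm thick reaching to 52 mm. Origin on the table under the deck's centre; +x forward, +y left. The two rear wheels are fixed straight (axle at x = -60 mm) and resist sideways motion only by friction; the two front ones are free swivel castors.
- push_bar (a point): Middle of the caddy's horizontal steel push bar: round, 10 mm thick, 100 mm long along the caddy's y, at x = -77, z = 118 mm in the caddy's frame, on an upright post at each end (y = -50 and +50 mm). There is nothing above it or in front of it down to the dish's rim (66 mm above the table).
- nose_pin (a point): Axis of the upright steel nose pin, 16 mm in diameter, from 33 to 72 mm above the table, on the end of a 7 mm wide tongue: at x = 165, y = 0, z = 50 mm in the caddy's frame.
- left_castor_wheel (a point): Centre of the left front castor's wheel. The castor swivels freely about an upright pivot at x = 55, y = 42 mm in the caddy's frame, the wheel 12 mm off it; trailing straight it is at x = 43, y = 42 mm. It starts turned well aside and swings in within about 50 mm of straight pushing.
- right_castor_wheel (a point): Centre of the right front castor's wheel; the same, with the pivot at x = 55, y = -42 mm (trailing straight: x = 43, y = -42 mm).
- dish: Loose shallow porcelain dish, white with blue, 96 mm across and 22 mm high, 0.16 kg, lying in the middle of the caddy's deck; origin at the centre of its underside.
- dock: Fixed grey dock, 150 (x) x 120 (y) mm, back wall 50 mm and side walls 26 mm high; white tape on the table before it outlines the parked caddy. Origin on the table; +x points into the dock, the way the caddy goes in; y = 0 is the centre line, the base's front edge is at x = -40 mm. In it a dark block carries a funnel (60 narrowing to 26 mm), two sprung upright rollers and a sprung black buffer.
- catch_first (a point): Foremost place on the dock's centre line where the rollers can be: dock x = 0, 50 mm above the table. The block is adjustable and its place is NOT measured: the rollers' line lies 0 to 55 mm farther in (+x); it does not yield to ordinary pushing. Rollers 12 mm thick, gap 11 mm; the funnel's mouth is 41 mm before them. The nose pin must pass between the rollers and press the buffer.
- catch_last (a point): Hindmost place where the rollers can be: dock x = 55 mm, 50 mm above the table. Passing the rollers takes 3 to 6 N; the pin meets the buffer when its axis is 2.5 mm past their line, then the push grows about 4 N per mm (a push of 8 to 10 N is ample, over 12 N too hard). Let go, the pin stays caught 2 to 6 mm past the line; short of it, it is not held.
- bowl: Bystander: blue ceramic bowl, 90 mm across, 45 mm high; origin at the centre of its underside.
- jar: Bystander: amber glass jar with a white cap, 56 mm across, 90 mm high; origin at the centre of its underside.
- foam_block: Bystander: white foam block 90 x 60 x 35 mm; origin at the centre of its underside.
Things that resemble listed ones, but are neither listed nor needed, are in the scene too. There is more than one size of the dish; the one meant has the size given above.

How it is judged:
By the outcome, as a careful person would: the job done as asked, in the order asked, and still so for the second after the job is handed in, with the robot touching nothing.
It also fails if it takes over 67 s, if anything falls off the work surface, if the arm or the gripper's body presses on something with over 40 N, if the wrist force passes 120 N, or if a joint passes its speed limit or range.

## Working session

There is one attempt and no reset: what is moved stays moved. The work goes in short steps, Python scripts to look and compute and a tool call to move; the robot and the scene stay as the last step left them, time stands still between calls to the robot, and variables do not carry over. Pictures are saved under pics/ and viewed, at most 10 in all, crops included, and the job is handed in when it is done.

Besides the shell and the picture viewer there is one more tool, called as name(argument=value, ...) on one line, values as JSON. send_rows: Moves the arm, as the interface text tells. Its arguments: {"type":"object","properties":{"targets":{"type":"array"},"squeeze":{"type":"number"}},"required":["targets"]}

```bash
mkdir -p pics; cat > h.py <<'E'
import numpy as np, cv2
from rig import ctrl
def ray(p,c):
    K=np.array(c["camera_matrix"]);k1=c["k1"]
    u=np.array([(p[0]-K[0,2])/K[0,0],(p[1]-K[1,2])/K[1,1]]);s=u.copy()
    for _ in range(30): s=u/(1+k1*(s@s))
    R=np.array(c["R"]);t=np.array(c["t"])
    return -R.T@t, R.T@np.array([s[0],s[1],1])
def atz(p,c,z):
    o,d=ray(p,c); return o+d*(z-o[2])/d[2]
def proj(X,c):
    K=np.array(c["camera_matrix"]);q=np.array(c["R"])@np.array(X,float)+np.array(c["t"])
    s=q[:2]/q[2];s=s*(1+c["k1"]*(s@s));return [K[0,0]*s[0]+K[0,2],K[1,1]*s[1]+K[1,2]]
def save(c,n): cv2.imwrite("pics/"+n+".png",np.array(c["img"])[:,:,::-1])
Z=dict(caddy=0,push_bar=118,nose_pin=50,left_castor_wheel=12,right_castor_wheel=12,dish=44,dock=0,catch_first=50,catch_last=50,bowl=0,jar=0,foam_block=0)
def look(names,c,n=2):
    for k in names:
        for d in ctrl.landmark_of(k,c)[:n]:
            print(k,round(d["score"],2),np.round(d["point"],1),np.round(atz(d["point"],c,Z[k]),1))
E
python3 - <<'E'
from h import *
for n in ("top","side"):
    c=ctrl.capture(n);save(c,n+"0");print(n,-np.array(c["R"]).T@np.array(c["t"]));look(Z,c)
print(ctrl.sense())
E
```

```text
top [ 342.26761485  -50.33690798 1135.52158473]
caddy 0.75 [355.8 240.1] [ 479.6 -249.5    0. ]
push_bar 0.93 [393.7 231.3] [ 484.3 -323.5  118. ]
nose_pin 0.58 [296.9 244.2] [467.2 -87.3  50. ]
dish 0.9 [356.2 239.7] [ 475.3 -242.9   44. ]
dish 0.59 [323.5 189.2] [ 613.4 -163.5   44. ]
dock 0.65 [161.6 242.9] [485.7 281.5   0. ]
catch_first 0.74 [156.4 240.6] [485.8 281.   50. ]
catch_last 0.95 [140.1 236.3] [498.2 325.2  50. ]
catch_last 0.75 [162.  241.1] [484.1 265.9  50. ]
bowl 0.29 [155.5 242. ] [488.6 298.6   0. ]
jar 0.62 [197.4 155.3] [734.1 185.6   0. ]
foam_block 0.73 [171.7 289.2] [359.7 251.1   0. ]
side [ 128.27448515 -898.23042969  796.74256167]
caddy 0.78 [285.2 313.3] [ 475.1 -244.3    0. ]
push_bar 0.63 [308.9 297.8] [ 479.5 -323.8  118. ]
push_bar 0.32 [205.3 158.6] [463.7 218.4 118. ]
nose_pin 0.59 [247.9 251.2] [456.9 -87.1  50. ]
left_castor_wheel 0.3 [247.8 250. ] [475.  -41.7  12. ]
dish 0.86 [283.7 301.6] [ 466.7 -250.8   44. ]
dish 0.77 [329.4 271.8] [ 593.7 -210.    44. ]
dock 0.65 [205.  184.7] [476.  276.2   0. ]
catch_first 0.7 [204.7 168.8] [478.4 278.4
[... 213 characters left out ...]
 'joints': array([ 1.01859133e+00,  3.12911400e-01,  1.49771808e+00, -3.05787430e-05,
        1.33098973e+00, -2.23397854e-01]), 'dq': array([ 5.35602705e-04,  9.46365222e-08,  2.80539448e-04, -5.86241121e-05,
        5.54632331e-04,  6.97029034e-04]), 'tau': array([ 1.13332706e-03, -4.12168801e+01, -2.59902799e+01, -7.61439628e-05,
        4.70060950e-04,  1.90684000e-05]), 'eef_pos': array([169.54793829, 496.86893228, 231.28152445]), 'ee_rot': array([ 8.72678981e-06,  1.63660389e-01,  9.86516739e-01, -1.79107965e-05]), 'force': array([-0.2590727 , -0.63606226, -0.48320265]), 'wrist_torque': array([-0.03538092, -0.02677539,  0.03661667]), 'grip_force': 0.0, 'grip_width': 1.0045591643262775}
```

View both.

```bash
cd pics; python3 -c "
import cv2
a=cv2.imread('top0.png')[120:340,100:440];cv2.imwrite('top0c.png',cv2.resize(a,None,fx=2.35,fy=2.35))
a=cv2.imread('side0.png')[110:380,130:420];cv2.imwrite('side0c.png',cv2.resize(a,None,fx=2.2,fy=2.2))"
```

```text
(no output)
```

View pics/top0c.png

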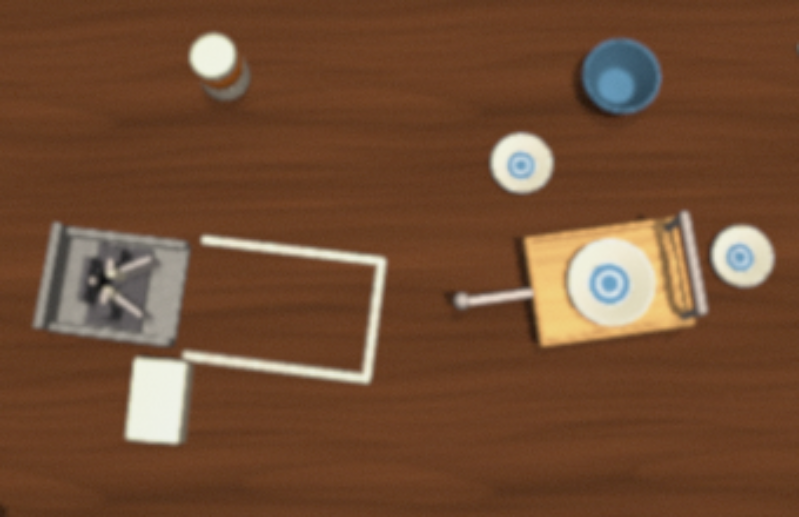

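View pics/side0c.png

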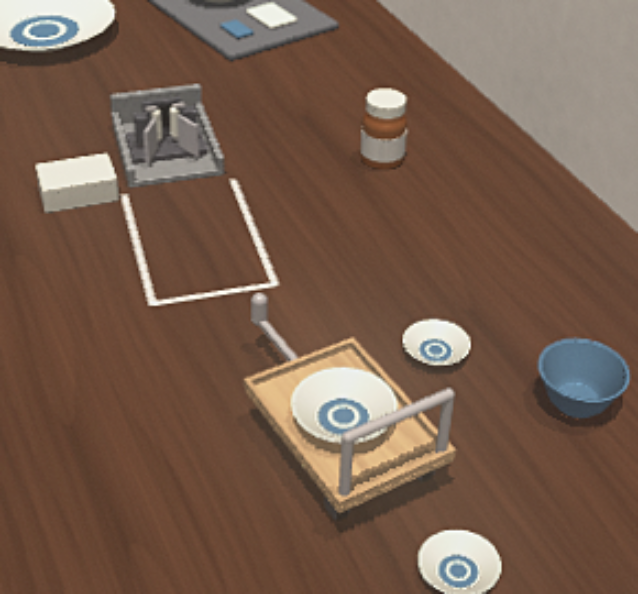

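The top view shows the caddy at crop (520–705, 212–347), heading image-left. The tape outline has corners at (383,262) and (368,380), and the dock is at (38–188, 225–345) with its rollers near (105,283). The foam block touches the dock's lower right side, and two small look-alike dishes lie off the path.

```bash
python3 - <<'E'
from h import *
import json
c=ctrl.capture("top");img=np.array(c["img"]);hsv=cv2.cvtColor(img,cv2.COLOR_RGB2HSV)
f=lambda x,y:(100+x/2.35,120+y/2.35)
P=lambda n,pts,z:print(n,[np.round(atz(f(*p),c,z)[:2],1).tolist() for p in pts])
P("tape",[(203,240),(383,262),(368,380),(185,355)],0)
P("dockfront z26",[(188,243),(172,343)],26);P("dockback z50",[(58,225),(38,327)],50)
P("funnel z50",[(155,260),(112,275),(104,292),(143,318)],50)
P("bar",[(685,212),(702,313)],118);P("pin z72",[(461,300)],72);P("deck z52",[(525,238),(540,347),(693,322)],52)
# tape seg
m=((hsv[:,:,2]>170)&(hsv[:,:,1]<70)).astype(np.uint8)
n,l,s,cen=cv2.connectedComponentsWithStats(m)
for i in range(1,n):
    if s[i,4]>40: print(s[i],cen[i])
    if s[i,4]>40 and s[i,2]>65 and s[i,0]<200:
        ys,xs=np.where(l==i);pts=np.array([atz(p,c,0)[:2] for p in zip(xs,ys)]).astype(np.float32)
        r=cv2.minAreaRect(pts);print("tape rect",r,cv2.boxPoints(r).tolist())
# wood deck
m=((hsv[:,:,0]>12)&(hsv[:,:,0]<25)&(hsv[:,:,2]>150)&(hsv[:,:,1]>70)).astype(np.uint8)
ys,xs=np.where(m);pts=np.array([atz(p,c,52)[:2] for p in zip(xs,ys)]).astype(np.float32)
k=(np.abs(pts-[478,-250])<150).all(1);print("deck rect",cv2.minAreaRect(pts[k]))
a=img[200:280,100:200][:,:,::-1];cv2.imwrite("pics/dock.png",cv2.resize(a,None,fx=8,fy=7.5,interpolation=cv2.INTER_CUBIC)[:600])
E
```

```text
tape [[541.8, 213.5], [510.2, 2.4], [375.1, 22.0], [407.9, 232.6]]
dockfront z26 [[534.2, 224.8], [420.2, 241.2]]
dockback z50 [[554.6, 369.7], [439.0, 387.8]]
funnel z50 [[511.6, 256.0], [495.8, 304.8], [476.8, 313.3], [446.8, 268.1]]
bar [[537.0, -322.0], [430.2, -331.8]]
pin z72 [[455.9, -84.4]]
deck z52 [[525.2, -158.4], [404.2, -169.5], [426.4, -339.3]]
[ 441  119   84   68 3418] [482.3089526  152.50029257]
[181 134  19  19 277] [190.03610108 143.23465704]
[ 45 142  25  21 395] [ 56.72658228 152.18481013]
[   0  147   36   40 1058] [ 16.36200378 166.40926276]
[309 177  26  25 479] [321.71189979 188.70146138]
[ 479  200   53   54 1798] [505.89766407 226.21134594]
[390 210  11  43 127] [394.96850394 231.44094488]
[403 216  26  26 489] [415.69529652 228.34355828]
[494 219  17  18 172] [501.76162791 227.39534884]
[178 220  86  63 766] [229.6618799  252.26501305]
tape rect ((460.612060546875, 117.46038055419922), (217.11019897460938, 146.4113006591797), 81.55365753173828) [[372.2554931640625, 20.835365295410156], [517.0787963867188, -0.6699905395507812], [548.9686279296875, 214.08538818359375], [404.14532470703125, 235.59075927734375]]
[341 221  38  38 906] [359.98675497 239.35871965]
[   0  229   48   80 2235] [ 22.19239374 267.12841163]
[353 235  13  12  83] [358.77108434 240.38554217]
[295 243  32   7  97] [310.07216495 246.12371134]
[  4 257  23  25 297] [ 15.21885522 268.76767677]
[ 494  262   66   77 3272] [528.51497555 300.16259169]
[154 272  26  37 794] [166.12720403 289.9861461 ]
[513 288  22  24 271] [523.59409594 299.74169742]
[  0 349  48  35 813] [ 24.71094711 362.40836408]
[ 14 370  19  13 100] [ 23.8  374.76]
[288 391  26  29 398] [300.52261307 406.53768844]
[ 11 400  27  14 161] [ 22.47826087 406.76397516]
deck rect ((476.07904052734375, -248.90213012695312), (123.48056030273438, 173.31849670410156), 6.321763038635254)
```

View pics/dock.png

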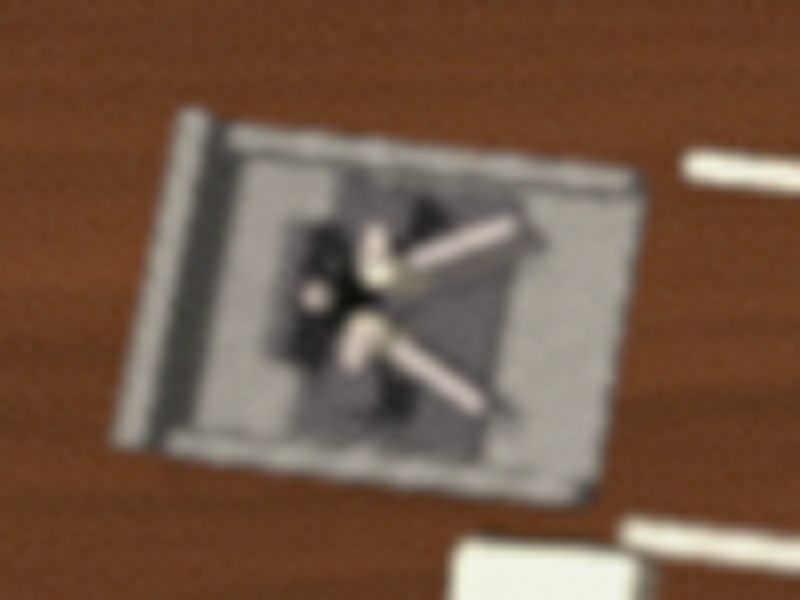

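send_rows(targets=[[-1,-0.0282,-0.0338,0,0,0,0],[-1,-0.0282,-0.0338,0,0,0,0],[-1,-0.0282,-0.0338,0,0,0,0],[-1,-0.0282,-0.0338,0,0,0,0],[-1,-0.0282,-0.0338,0,0,0,0],[-1,-0.0282,-0.0338,0,0,0,0],[-1,-0.0282,-0.0338,0,0,0,0],[-1,-0.0282,-0.0338,0,0,0,0],[-1,-0.0282,-0.0338,0,0,0,0],[-1,-0.0282,-0.0338,0,0,0,0]], squeeze=40)

```text
time_s: 2.6
eef_pos: [327.6, 84.5, 231.5]
ee_rot: [0.0, 0.164, 0.987, 0.0]
force: [0.4, 0.9, 0.4]
grip_width: 0.999
grip_force: 0.0
```

send_rows(targets=[[-1,-0.0282,-0.0338,0,0,0,0],[-1,-0.0282,-0.0338,0,0,0,0],[-1,-0.0282,-0.0338,0,0,0,0],[-1,-0.0282,-0.0338,0,0,0,0],[-1,-0.0282,-0.0338,0,0,0,0],[-1,-0.0282,-0.0338,0,0,0,0],[-1,-0.0282,-0.0338,0,0,0,0],[-1,-0.0282,-0.0338,0,0,0,0],[-1,-0.0282,-0.0338,0,0,0,0],[-1,-0.0282,-0.0338,0,0,0,0]])

```text
time_s: 3.85
eef_pos: [485.4, -326.4, 231.3]
ee_rot: [0.0, 0.164, 0.987, 0.0]
force: [-0.1, -0.1, 1.2]
grip_width: 1.001
grip_force: 0.0
```

send_rows(targets=[[-1,0,0,0,0,0,-0.0876],[-1,0,0,0,0,0,-0.0876],[-1,0,0,0,0,0,-0.0876],[-1,0,0,0,0,0,-0.0876],[-1,0,0,0,0,0,-0.0876],[-1,0,0,0,0,0,0],[-1,0,0,0,0,0,0],[-1,0,0,0,0,0,0],[-1,0,0,0,0,0,0],[-1,0,0,0,0,0,0]])

```text
time_s: 5.1
eef_pos: [485.1, -325.0, 231.3]
ee_rot: [0.0, -0.054, 0.999, -0.0]
force: [-0.0, -0.0, -0.4]
grip_width: 1.0
grip_force: 0.0
```

send_rows(targets=[[-1,0,0,0.02,0,0,0],[-1,0,0,0.025,0,0,0],[-1,0,0,0.025,0,0,0],[-1,0,0,0.022,0,0,0],[-1,0,0,0.02,0,0,0],[-1,0,0,0.012,0,0,0],[-1,0,0,0.008,0,0,0],[-1,0,0,0,0,0,0],[-0.4,0,0,0,0,0,0],[0,0,0,0,0,0,0]])

```text
time_s: 6.35
eef_pos: [485.2, -325.2, 99.8]
ee_rot: [0.0, -0.055, 0.999, -0.0]
force: [-0.1, -0.2, -0.3]
grip_width: 0.606
grip_force: 0.0
```

send_rows(targets=[[0.3,0,0,0,0,0,0],[0.5,0,0,0,0,0,0],[0.6,0,0,0,0,0,0],[0.7,0,0,0,0,0,0],[0.75,0,0,0,0,0,0],[0.8,0,0,0,0,0,0],[0.9,0,0,0,0,0,0],[1,0,0,0,0,0,0],[1,0,0,0,0,0,0],[1,0,0,0,0,0,0]])

```text
time_s: 7.6
eef_pos: [485.1, -325.0, 99.4]
ee_rot: [0.0, -0.055, 0.999, -0.0]
force: [0.3, -0.2, 1.0]
grip_width: 0.1
grip_force: 38.9
```

```bash
python3 - <<'E'
from h import *
s=ctrl.sense();print(s["force"],s["wrist_torque"],s["grip_force"],s["grip_width"])
c=ctrl.capture("side");save(c,"s1")
a=np.array(c["img"])[200:380,200:440][:,:,::-1];cv2.imwrite("pics/s1c.png",cv2.resize(a,None,fx=3,fy=3))
E
```

```text
[ 0.27861892 -0.18663654  0.99115527] [0.02045881 0.02489082 0.05094167] 38.93418073654175 0.09984603899389265
```

View pics/s1c.png

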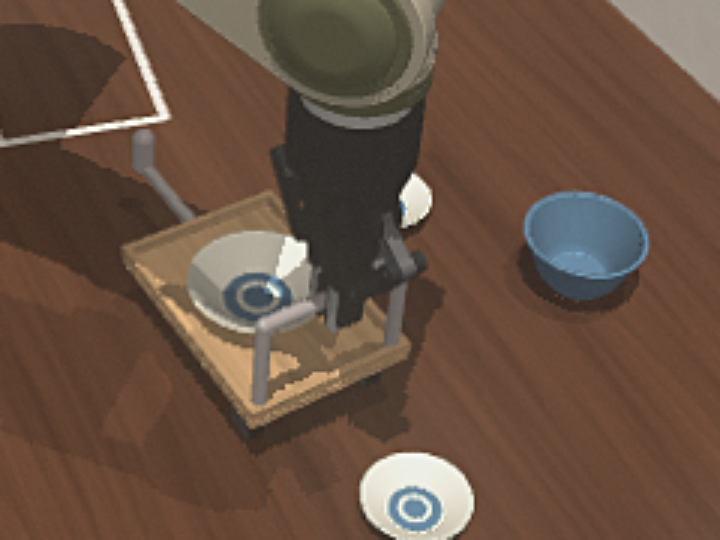

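The bar at crop (290,320) is gripped in the pads and the caddy sits level. Next is the straight push along tool +y.

send_rows(targets=[[1,0,0.001,0,0,0,0],[1,0,0.002,0,0,0,0],[1,0,0.003,0,0,0,0],[1,0,0.0035,0,0,0,0],[1,0,0.0035,0,0,0,0],[1,0,0.0035,0,0,0,0],[1,0,0.0035,0,0,0,0],[1,0,0.0035,0,0,0,0],[1,0,0.0035,0,0,0,0],[1,0,0.0035,0,0,0,0]])

```text
time_s: 8.9
eef_pos: [481.7, -294.5, 99.4]
ee_rot: [0.0, -0.055, 0.999, -0.0]
force: [-0.1, -1.0, 2.3]
grip_width: 0.095
grip_force: 39.1
```

send_rows(targets=[[1,0,0.0035,0,0,0,0],[1,0,0.0035,0,0,0,0],[1,0,0.0035,0,0,0,0],[1,0,0.0035,0,0,0,0],[1,0,0.0035,0,0,0,0],[1,0,0.0035,0,0,0,0],[1,0,0.0035,0,0,0,0],[1,0,0.003,0,0,0,0],[1,0,0.002,0,0,0,0],[1,0,0.001,0,0,0,0]])

```text
time_s: 10.15
eef_pos: [478.4, -264.3, 99.3]
ee_rot: [-0.0, -0.055, 0.999, 0.0]
force: [-1.0, -1.0, 3.2]
grip_width: 0.097
grip_force: 39.1
```

```bash
python3 - <<'E'
from h import *
s=ctrl.sense();print(s["force"],s["wrist_torque"],s["eef_pos"])
for n in ("side","top"):
    c=ctrl.capture(n);save(c,n+"2");look(["caddy","nose_pin","left_castor_wheel","right_castor_wheel","dish"],c)
    if n=="side":a=np.array(c["img"])[180:350,190:400][:,:,::-1]
    else:b=np.array(c["img"])[200:290,240:420][:,:,::-1]
a=cv2.resize(a,(420,340));b=cv2.resize(b,(375,188))
o=np.zeros((340,800,3),np.uint8);o[:,:420]=a;o[:188,422:797]=b;cv2.imwrite("pics/m2.png",o)
img=np.array(c["img"]);hsv=cv2.cvtColor(img,cv2.COLOR_RGB2HSV)
m=((hsv[:,:,0]>12)&(hsv[:,:,0]<25)&(hsv[:,:,2]>150)&(hsv[:,:,1]>70)).astype(np.uint8)
ys,xs=np.where(m);pts=np.array([atz(p,c,52)[:2] for p in zip(xs,ys)]).astype(np.float32)
k=(np.abs(pts-[478,-190])<130).all(1);print("deck rect",cv2.minAreaRect(pts[k]))
E
```

```text
[-1.00383455 -0.98795199  3.16592115] [-0.09850378  0.00935166  0.02536436] [ 478.37870316 -264.28478445   99.30233319]
caddy 0.62 [270.9 299. ] [ 464.8 -195.5    0. ]
nose_pin 0.91 [237.8 235.6] [456.3 -27.5  50. ]
dish 0.95 [337.  370.9] [ 480.6 -440.1   44. ]
dish 0.91 [270.  281.1] [ 465.7 -186.6   44. ]
caddy 0.64 [334.3 241.8] [ 476.7 -190.7    0. ]
nose_pin 0.58 [271.4 248.9] [456.8 -20.9  50. ]
dish 0.75 [322.8 189.7] [ 612.1 -161.6   44. ]
deck rect ((478.1537780761719, -212.87625122070312), (241.1555938720703, 212.75514221191406), 4.137327194213867)
```

View pics/m2.png

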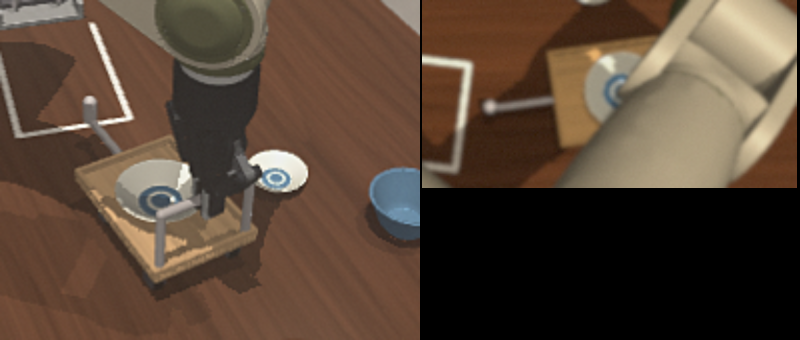

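```bash
cat > plan.py <<'E'
from h import *
def plan(p,psi,end_s,e_end=0.,psi_d=np.radians(81.6),p0=(460.6,117.5),v=5.,L=None):
    """p tool(bar) pos, psi heading now; end_s rear-axle s at end; prints rows"""
    p0=np.array(p0);u=np.array([np.cos(psi_d),np.sin(psi_d)]);n=np.array([-u[1],u[0]])
    h=np.array([np.cos(psi),np.sin(psi)]);a=np.array(p)+17*h-p0
    s0,e0=a@u,a@n;k=np.tan(psi-psi_d);D=end_s-s0;E=e_end-e0
    print("s0 e0 slope",s0,e0,k,"D",D)
    # cubic hermite
    N=int(np.ceil(D/v/10)*10)
    w=np.ones(N);w[:3]=[.25,.5,.8];w[-3:]=[.8,.5,.25];ts=np.cumsum(w)/w.sum()
    pp=np.array(p,float);ps=psi;rows=[]
    for t in ts:
        e=e0+E*(3*t*t-2*t**3)+k*D*(t-2*t*t+t**3)
        de=(E*(6*t-6*t*t)+k*D*(1-4*t+3*t*t))/D
        q=psi_d+np.arctan(de);hh=np.array([np.cos(q),np.sin(q)])
        b=p0+u*(s0+D*t)+n*e-17*hh
        d=b-pp;y=np.array([np.cos(ps),np.sin(ps)]);x=np.array([-y[1],y[0]])  # tool x = y+90deg
        dz=-(q-ps)
        r=[1,round(d@x/1000,4),round(d@y/1000,4),0,0,0,round(dz,4)]
        # track rounded
        pp=pp+x*r[1]*1000+y*r[2]*1000;ps=ps-r[6];rows.append(r)
    for i in range(0,N,10): print(rows[i:i+10])
    print("end",pp,np.degrees(ps),"pin",pp+242*np.array([np.cos(ps),np.sin(ps)]))
E
python3 - <<'E'
from plan import *
c=ctrl.capture("top")
for p,z in (((272.2,250.9),72),): print("pin",atz(p,c,z))
for p in ((147.2,237.1),(146.2,243.3)): print("roller",atz(p,c,50),atz(p,c,72))
for p in ((163.5,229),(160,254)): print("mouth",atz(p,c,50),atz(p,c,60),atz(p,c,72))
s=ctrl.sense();q=s["ee_rot"];psi=2*np.arctan2(q[2],q[1])-np.pi/2;print(np.degrees(psi))
plan(s["eef_pos"][:2],psi,-90)
E
```

```text
pin [449.29966417 -23.42616589  72.        ]
roller [495.62797818 305.98696916  50.        ] [492.51986127 298.76544044  72.        ]
roller [479.2432715  308.15062247  50.        ] [476.46721942 300.88524353  72.        ]
mouth [516.16607557 262.75153779  50.        ] [514.56409489 259.86731651  60.        ] [512.64171808 256.40625097  72.        ]
mouth [450.31268342 270.4265858   50.        ] [449.31735482 267.47166073  60.        ] [448.12296049 263.92575066  72.        ]
96.25565177961649
s0 e0 slope -358.7573686596535 -69.08371943989616 0.2615179621674026 D 268.7573686596535
[[1, np.float64(-0.0), np.float64(0.0012), 0, 0, 0, np.float64(-0.002)], [1, np.float64(-0.0001), np.float64(0.0025), 0, 0, 0, np.float64(-0.004)], [1, np.float64(-0.0001), np.float64(0.0039), 0, 0, 0, np.float64(-0.006)], [1, np.float64(-0.0001), np.float64(0.0048), 0, 0, 0, np.float64(-0.0072)], [1, np.float64(-0.0001), np.float64(0.0049), 0, 0, 0, np.float64(-0.0068)], [1, np.float64(-0.0001), np.float64(0.0049), 0, 0, 0, np.float64(-0.0062)], [1, np.float64(-0.0001), np.float64(0.005), 0, 0, 0, np.float
[... 3280 characters left out ...]
0, 0, np.float64(0.0143)], [1, np.float64(0.0002), np.float64(0.0048), 0, 0, 0, np.float64(0.0149)], [1, np.float64(0.0002), np.float64(0.0047), 0, 0, 0, np.float64(0.0154)], [1, np.float64(0.0003), np.float64(0.0047), 0, 0, 0, np.float64(0.0159)], [1, np.float64(0.0002), np.float64(0.0047), 0, 0, 0, np.float64(0.0164)], [1, np.float64(0.0002), np.float64(0.0047), 0, 0, 0, np.float64(0.0169)], [1, np.float64(0.0003), np.float64(0.0038), 0, 0, 0, np.float64(0.0138)], [1, np.float64(0.0001), np.float64(0.0024), 0, 0, 0, np.float64(0.0088)], [1, np.float64(0.0001), np.float64(0.0011), 0, 0, 0, np.float64(0.0045)]]
end [444.92840817  11.61639166] 81.59939138017006 pin [480.28304413 251.01992069]
```

send_rows(targets=[[1,0,0.0012,0,0,0,-0.002],[1,-0.0001,0.0025,0,0,0,-0.004],[1,-0.0001,0.0039,0,0,0,-0.006],[1,-0.0001,0.0048,0,0,0,-0.0072],[1,-0.0001,0.0049,0,0,0,-0.0068],[1,-0.0001,0.0049,0,0,0,-0.0062],[1,-0.0001,0.005,0,0,0,-0.0058],[1,0,0.0049,0,0,0,-0.0054],[1,-0.0001,0.0049,0,0,0,-0.005],[1,-0.0001,0.0049,0,0,0,-0.0045]])

```text
time_s: 12.05
eef_pos: [473.5, -222.5, 99.3]
ee_rot: [0.0, -0.081, 0.997, -0.0]
force: [0.2, -1.2, 3.0]
grip_width: 0.1
grip_force: 39.2
```

send_rows(targets=[[1,0,0.005,0,0,0,-0.004],[1,-0.0001,0.0049,0,0,0,-0.0037],[1,0,0.005,0,0,0,-0.0032],[1,-0.0001,0.005,0,0,0,-0.0027],[1,0,0.0049,0,0,0,-0.0024],[1,0,0.005,0,0,0,-0.0019],[1,-0.0001,0.005,0,0,0,-0.0016],[1,0,0.0049,0,0,0,-0.0011],[1,0,0.005,0,0,0,-0.0006],[1,0,0.005,0,0,0,-0.0003]])

```text
time_s: 13.3
eef_pos: [465.1, -173.5, 99.3]
ee_rot: [0.0, -0.092, 0.996, -0.0]
force: [-0.0, -0.2, 2.8]
grip_width: 0.096
grip_force: 39.2
```

send_rows(targets=[[1,0,0.005,0,0,0,0.0001],[1,0,0.0049,0,0,0,0.0006],[1,0,0.005,0,0,0,0.001],[1,0.0001,0.005,0,0,0,0.0014],[1,0,0.0049,0,0,0,0.0018],[1,0,0.005,0,0,0,0.0022],[1,0.0001,0.005,0,0,0,0.0027],[1,0,0.0049,0,0,0,0.0031],[1,0,0.005,0,0,0,0.0035],[1,0.0001,0.0049,0,0,0,0.0039]])

```text
time_s: 14.55
eef_pos: [456.0, -124.7, 99.3]
ee_rot: [0.0, -0.081, 0.997, -0.0]
force: [0.1, -0.5, 1.8]
grip_width: 0.098
grip_force: 39.2
```

send_rows(targets=[[1,0.0001,0.005,0,0,0,0.0044],[1,0,0.0049,0,0,0,0.0048],[1,0.0001,0.0049,0,0,0,0.0052],[1,0.0001,0.0049,0,0,0,0.0057],[1,0.0001,0.0049,0,0,0,0.0062],[1,0.0001,0.0049,0,0,0,0.0066],[1,0.0001,0.0049,0,0,0,0.007],[1,0.0001,0.0049,0,0,0,0.0075],[1,0.0001,0.0049,0,0,0,0.008],[1,0.0001,0.0048,0,0,0,0.0084]])

```text
time_s: 15.8
eef_pos: [448.3, -76.3, 99.3]
ee_rot: [-0.0, -0.049, 0.999, 0.0]
force: [-0.2, -0.1, 2.6]
grip_width: 0.1
grip_force: 39.2
```

Tracking well, so I'll finish the curve.

send_rows(targets=[[1,0.0002,0.0049,0,0,0,0.0089],[1,0.0001,0.0048,0,0,0,0.0094],[1,0.0002,0.0048,0,0,0,0.0099],[1,0.0001,0.0049,0,0,0,0.0104],[1,0.0002,0.0048,0,0,0,0.0109],[1,0.0001,0.0048,0,0,0,0.0113],[1,0.0002,0.0048,0,0,0,0.0119],[1,0.0002,0.0047,0,0,0,0.0123],[1,0.0002,0.0048,0,0,0,0.0129],[1,0.0002,0.0047,0,0,0,0.0134]])

```text
time_s: 17.05
eef_pos: [444.1, -28.5, 99.3]
ee_rot: [-0.0, 0.006, 1.0, 0.0]
force: [-1.2, -1.3, 2.8]
grip_width: 0.094
grip_force: 39.2
```

send_rows(targets=[[1,0.0002,0.0048,0,0,0,0.0139],[1,0.0002,0.0047,0,0,0,0.0143],[1,0.0002,0.0048,0,0,0,0.0149],[1,0.0002,0.0047,0,0,0,0.0154],[1,0.0003,0.0047,0,0,0,0.0159],[1,0.0002,0.0047,0,0,0,0.0164],[1,0.0002,0.0047,0,0,0,0.0169],[1,0.0003,0.0038,0,0,0,0.0138],[1,0.0001,0.0024,0,0,0,0.0088],[1,0.0001,0.0011,0,0,0,0.0045]])

```text
time_s: 18.3
eef_pos: [445.0, 11.8, 99.3]
ee_rot: [0.0, 0.073, 0.997, 0.0]
force: [-0.4, -0.3, 3.0]
grip_width: 0.099
grip_force: 39.2
```

```bash
python3 - <<'E'
from h import *
s=ctrl.sense();print(s["force"],s["wrist_torque"],s["eef_pos"]);q=s["ee_rot"];print(np.degrees(2*np.arctan2(q[2],q[1]))-90)
ims=[]
for n in ("side","top"):
    c=ctrl.capture(n);save(c,n+"3");look(["nose_pin","dish"],c)
    ims.append(np.array(c["img"])[:,:,::-1])
a=cv2.resize(ims[0][120:320,130:330],(400,400));b=cv2.resize(ims[1][190:290,120:220],(400,400),interpolation=cv2.INTER_CUBIC)
cv2.imwrite("pics/m3.png",np.hstack([a,b]))
E
```

```text
[-0.44332294 -0.30516283  3.04854943] [-0.03445898  0.10485864  0.07818947] [444.95887951  11.75037751  99.30255863]
81.58893463435527
nose_pin 0.4 [219.1 211.4] [448.5  77.   50. ]
dish 0.95 [221.2 210.1] [457.6  88.   44. ]
dish 0.91 [327.4 272.1] [ 589.3 -209.1   44. ]
nose_pin 0.66 [165.8 241.2] [483.6 255.8  50. ]
dish 0.86 [323.  190.8] [ 609.1 -162.    44. ]
dish 0.73 [362.7 154.3] [ 708.5 -275.2   44. ]
```

View pics/m3.png

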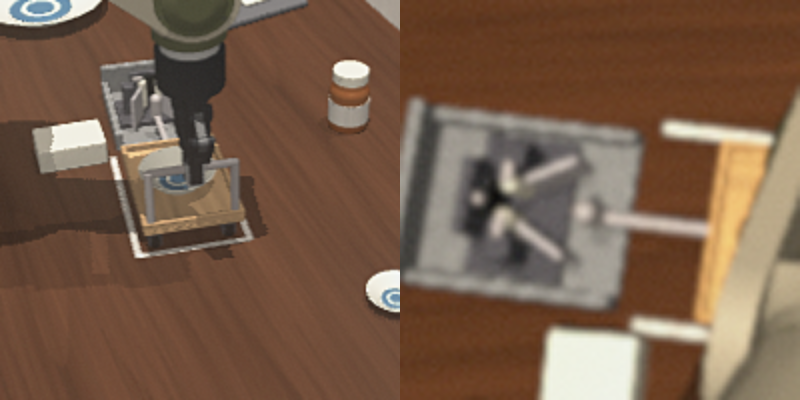

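The pin at crop (588,211) is on the centre line, about 55 mm short of the rollers (506,202). The tongue is parallel to the dock and the dish is in place. I'll go straight in.

send_rows(targets=[[1,0,0.002,0,0,0,0],[1,0,0.004,0,0,0,0],[1,0,0.0045,0,0,0,0],[1,0,0.0045,0,0,0,0],[1,0,0.0045,0,0,0,0],[1,0,0.0045,0,0,0,0],[1,0,0.004,0,0,0,0],[1,0,0.003,0,0,0,0],[1,0,0.002,0,0,0,0],[1,0,0.001,0,0,0,0]])

```text
time_s: 19.85
eef_pos: [449.9, 45.4, 99.3]
ee_rot: [-0.0, 0.073, 0.997, 0.0]
force: [-0.9, 0.3, 2.7]
grip_width: 0.104
grip_force: 39.2
```

send_rows(targets=[[1,0,0.001,0,0,0,0],[1,0,0.001,0,0,0,0],[1,0,0.001,0,0,0,0],[1,0,0.001,0,0,0,0],[1,0,0.001,0,0,0,0],[1,0,0.001,0,0,0,0],[1,0,0,0,0,0,0],[1,0,0,0,0,0,0],[1,0,0,0,0,0,0],[1,0,0,0,0,0,0]])

```text
time_s: 21.1
eef_pos: [450.7, 51.2, 99.3]
ee_rot: [-0.0, 0.073, 0.997, 0.0]
force: [0.0, 0.7, 1.7]
grip_width: 0.098
grip_force: 39.1
```

```bash
python3 - <<'E'
from h import *
s=ctrl.sense();print(s["force"],s["wrist_torque"],s["eef_pos"])
c=ctrl.capture("top");save(c,"top4");look(["nose_pin"],c)
cv2.imwrite("pics/m4.png",cv2.resize(np.array(c["img"])[200:275,100:200][:,:,::-1],(800,600),interpolation=cv2.INTER_CUBIC))
E
```

```text
[0.04211551 0.65110396 1.71663499] [0.11153557 0.09209438 0.0325563 ] [450.74752753  51.20542215  99.27289072]
nose_pin 0.65 [153.  236.8] [496.1 290.4  50. ]
```

View pics/m4.png

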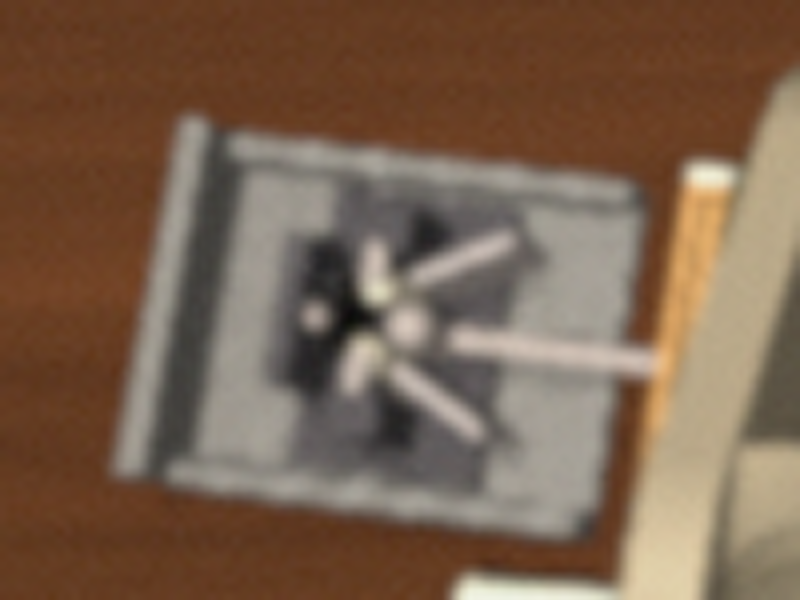

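The pin at (408,327) is centred in the funnel, just before the rollers (380,292) and (370,355). I'll creep in while watching the force.

send_rows(targets=[[1,0,0.0005,0,0,0,0],[1,0,0.0005,0,0,0,0],[1,0,0.0005,0,0,0,0],[1,0,0.0005,0,0,0,0],[1,0,0.0005,0,0,0,0],[1,0,0.0005,0,0,0,0],[1,0,0.0005,0,0,0,0],[1,0,0.0005,0,0,0,0],[1,0,0,0,0,0,0],[1,0,0,0,0,0,0]])

```text
time_s: 22.45
eef_pos: [451.3, 55.2, 99.3]
ee_rot: [-0.0, 0.073, 0.997, 0.0]
force: [-1.1, -1.0, 2.9]
grip_width: 0.098
grip_force: 39.2
```

send_rows(targets=[[1,0,0.0005,0,0,0,0],[1,0,0.0005,0,0,0,0],[1,0,0.0005,0,0,0,0],[1,0,0.0005,0,0,0,0],[1,0,0.0005,0,0,0,0],[1,0,0.0005,0,0,0,0],[1,0,0,0,0,0,0],[1,0,0,0,0,0,0],[1,0,0,0,0,0,0],[1,0,0,0,0,0,0]])

```text
time_s: 23.7
eef_pos: [451.8, 58.1, 99.3]
ee_rot: [0.0, 0.073, 0.997, -0.0]
force: [-1.5, -3.3, 2.6]
grip_width: 0.1
grip_force: 39.2
```

send_rows(targets=[[1,0,0.0005,0,0,0,0],[1,0,0.0005,0,0,0,0],[1,0,0.0005,0,0,0,0],[1,0,0.0005,0,0,0,0],[1,0,0,0,0,0,0],[1,0,0,0,0,0,0],[1,0,0,0,0,0,0],[1,0,0,0,0,0,0],[1,0,0,0,0,0,0],[1,0,0,0,0,0,0]])

```text
time_s: 24.95
eef_pos: [452.1, 60.2, 99.3]
ee_rot: [-0.0, 0.073, 0.997, 0.0]
force: [-0.9, -2.2, 1.6]
grip_width: 0.103
grip_force: 39.2
```

send_rows(targets=[[1,0,0.0005,0,0,0,0],[1,0,0.0005,0,0,0,0],[1,0,0.0005,0,0,0,0],[1,0,0.0005,0,0,0,0],[1,0,0,0,0,0,0],[1,0,0,0,0,0,0],[1,0,0,0,0,0,0],[1,0,0,0,0,0,0],[1,0,0,0,0,0,0],[1,0,0,0,0,0,0]])

```text
time_s: 26.2
eef_pos: [452.4, 62.1, 99.3]
ee_rot: [-0.0, 0.073, 0.997, 0.0]
force: [-0.7, -1.5, 2.7]
grip_width: 0.097
grip_force: 39.2
```

send_rows(targets=[[1,0,0.0005,0,0,0,0],[1,0,0.0005,0,0,0,0],[1,0,0.0005,0,0,0,0],[1,0,0,0,0,0,0],[1,0,0,0,0,0,0],[1,0,0,0,0,0,0],[1,0,0,0,0,0,0],[1,0,0,0,0,0,0],[1,0,0,0,0,0,0],[1,0,0,0,0,0,0]])

```text
time_s: 27.45
eef_pos: [452.6, 63.6, 99.3]
ee_rot: [-0.0, 0.073, 0.997, 0.0]
force: [-0.7, 0.4, 0.9]
grip_width: 0.098
grip_force: 39.2
```

send_rows(targets=[[1,0,0.0005,0,0,0,0],[1,0,0.0005,0,0,0,0],[1,0,0.0005,0,0,0,0],[1,0,0,0,0,0,0],[1,0,0,0,0,0,0],[1,0,0,0,0,0,0],[1,0,0,0,0,0,0],[1,0,0,0,0,0,0],[1,0,0,0,0,0,0],[1,0,0,0,0,0,0]])

```text
time_s: 28.7
eef_pos: [452.8, 65.1, 99.3]
ee_rot: [-0.0, 0.073, 0.997, 0.0]
force: [-0.4, 1.6, 2.1]
grip_width: 0.098
grip_force: 39.2
```

send_rows(targets=[[1,0,0.0005,0,0,0,0],[1,0,0.0005,0,0,0,0],[1,0,0.0005,0,0,0,0],[1,0,0,0,0,0,0],[1,0,0,0,0,0,0],[1,0,0,0,0,0,0],[1,0,0,0,0,0,0],[1,0,0,0,0,0,0],[1,0,0,0,0,0,0],[1,0,0,0,0,0,0]])

```text
time_s: 29.95
eef_pos: [453.0, 66.6, 99.3]
ee_rot: [0.0, 0.073, 0.997, 0.0]
force: [-0.1, 2.4, 1.6]
grip_width: 0.099
grip_force: 39.2
```

send_rows(targets=[[1,0,0.0005,0,0,0,0],[1,0,0.0005,0,0,0,0],[1,0,0,0,0,0,0],[1,0,0,0,0,0,0],[1,0,0,0,0,0,0],[1,0,0,0,0,0,0],[1,0,0,0,0,0,0],[1,0,0,0,0,0,0],[1,0,0,0,0,0,0],[1,0,0,0,0,0,0]])

```text
time_s: 31.2
eef_pos: [453.2, 67.5, 99.3]
ee_rot: [-0.0, 0.073, 0.997, -0.0]
force: [-1.0, -2.4, 1.9]
grip_width: 0.098
grip_force: 39.2
```

Buffer contact: the force jumped from +2.4 to -2.4. I'll press about 1.5 mm more in small steps.

send_rows(targets=[[1,0,0.0004,0,0,0,0],[1,0,0.0004,0,0,0,0],[1,0,0,0,0,0,0],[1,0,0,0,0,0,0],[1,0,0,0,0,0,0],[1,0,0,0,0,0,0],[1,0,0,0,0,0,0],[1,0,0,0,0,0,0],[1,0,0,0,0,0,0],[1,0,0,0,0,0,0]])

```text
time_s: 32.45
eef_pos: [453.3, 68.3, 99.3]
ee_rot: [0.0, 0.073, 0.997, -0.0]
force: [-2.0, -4.4, 2.4]
grip_width: 0.101
grip_force: 39.3
```

send_rows(targets=[[1,0,0.0004,0,0,0,0],[1,0,0.0004,0,0,0,0],[1,0,0,0,0,0,0],[1,0,0,0,0,0,0],[1,0,0,0,0,0,0],[1,0,0,0,0,0,0],[1,0,0,0,0,0,0],[1,0,0,0,0,0,0],[1,0,0,0,0,0,0],[1,0,0,0,0,0,0]])

```text
time_s: 33.7
eef_pos: [453.4, 68.9, 99.3]
ee_rot: [-0.0, 0.073, 0.997, -0.0]
force: [-0.6, -6.2, 3.3]
grip_width: 0.101
grip_force: 39.4
```

send_rows(targets=[[1,0,0.0004,0,0,0,0],[1,0,0,0,0,0,0],[1,0,0,0,0,0,0],[1,0,0,0,0,0,0],[1,0,0,0,0,0,0],[1,0,0,0,0,0,0],[1,0,0,0,0,0,0],[1,0,0,0,0,0,0],[1,0,0,0,0,0,0],[1,0,0,0,0,0,0]])

```text
time_s: 34.95
eef_pos: [453.5, 69.2, 99.3]
ee_rot: [0.0, 0.073, 0.997, -0.0]
force: [-1.6, -7.8, 3.2]
grip_width: 0.096
grip_force: 39.4
```

```bash
python3 - <<'E'
from h import *
s=ctrl.sense();print(s["force"],s["wrist_torque"],s["eef_pos"])
c=ctrl.capture("top");save(c,"top5")
cv2.imwrite("pics/m5.png",cv2.resize(np.array(c["img"])[200:275,100:200][:,:,::-1],(800,600),interpolation=cv2.INTER_CUBIC))
E
```

```text
[-1.58138492 -7.84981329  3.1975046 ] [-1.1002421   0.23215513 -0.03187102] [453.49564218  69.17969051  99.33269928]
```

View pics/m5.png

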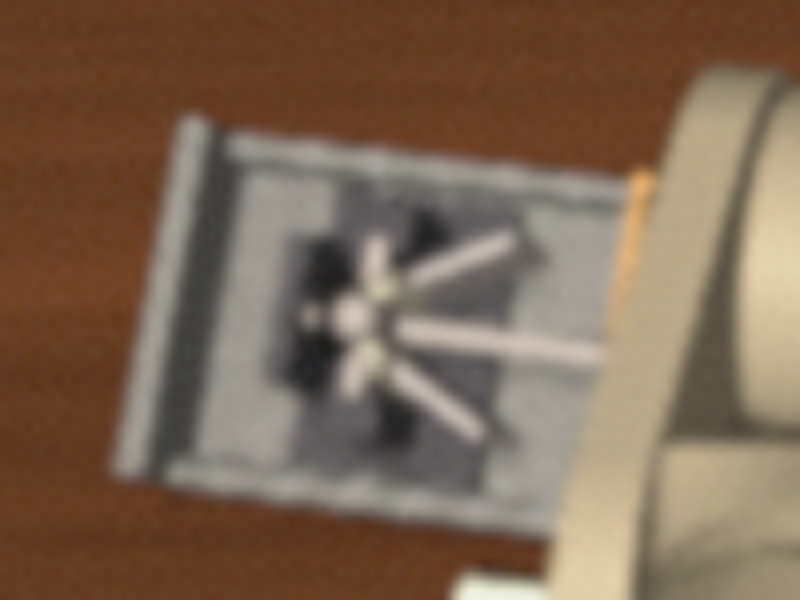

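The pin (348,317) is past the rollers and against the buffer at about 8 N. I'll ease back to zero force, open and lift.

send_rows(targets=[[1,0,-0.0005,0,0,0,0],[1,0,-0.0005,0,0,0,0],[1,0,-0.0005,0,0,0,0],[1,0,0,0,0,0,0],[1,0,0,0,0,0,0],[1,0,0,0,0,0,0],[1,0,0,0,0,0,0],[1,0,0,0,0,0,0],[1,0,0,0,0,0,0],[1,0,0,0,0,0,0]])

```text
time_s: 36.25
eef_pos: [453.3, 68.0, 99.3]
ee_rot: [-0.0, 0.073, 0.997, 0.0]
force: [-1.9, -1.8, 2.7]
grip_width: 0.098
grip_force: 39.4
```

send_rows(targets=[[0.85,0,0,0,0,0,0],[0.75,0,0,0,0,0,0],[0.65,0,0,0,0,0,0],[0.5,0,0,0,0,0,0],[0.3,0,0,0,0,0,0],[0.1,0,0,0,0,0,0],[0,0,0,0,0,0,0],[0,0,0,0,0,0,0],[0,0,0,0,0,0,0],[0,0,0,0,0,0,0]])

```text
time_s: 37.5
eef_pos: [453.3, 68.0, 99.3]
ee_rot: [-0.0, 0.073, 0.997, 0.0]
force: [-0.1, -0.5, 0.9]
grip_width: 0.501
grip_force: 0.0
```

send_rows(targets=[[0,0,0,-0.005,0,0,0],[0,0,0,-0.01,0,0,0],[0,0,0,-0.015,0,0,0],[0,0,0,-0.015,0,0,0],[0,0,0,-0.015,0,0,0],[0,0,0,-0.02,0,0,0],[0,0,0,-0.02,0,0,0],[0,0,-0.01,-0.01,0,0,0],[0,0,-0.02,0,0,0,0],[0,0,-0.02,0,0,0,0]])

```text
time_s: 38.75
eef_pos: [445.6, 17.6, 209.4]
ee_rot: [-0.0, 0.073, 0.997, -0.0]
force: [-0.3, 0.7, 0.3]
grip_width: 0.5
grip_force: 0.0
```

send_rows(targets=[[0,0,-0.04,0,0,0,0],[0,0,-0.04,0,0,0,0],[0,0,-0.04,0,0,0,0],[0,0,-0.04,0,0,0,0],[0,0,-0.04,0,0,0,0],[0,0,-0.03,0,0,0,0],[0,0,-0.02,0,0,0,0],[0,0,0,0,0,0,0],[0,0,0,0,0,0,0],[0,0,0,0,0,0,0]])

```text
time_s: 40.0
eef_pos: [409.6, -228.0, 209.4]
ee_rot: [0.0, 0.073, 0.997, 0.0]
force: [-0.4, 0.5, 0.9]
grip_width: 0.498
grip_force: 0.0
```

```bash
python3 - <<'E'
from h import *
c=ctrl.capture("top");save(c,"top6");d=ctrl.capture("side");save(d,"side6")
a=cv2.resize(np.array(c["img"])[200:275,100:275][:,:,::-1],(790,339),interpolation=cv2.INTER_CUBIC)
b=cv2.resize(np.array(d["img"])[130:260,130:430][:,:,::-1],(600,260));o=np.zeros((600,790,3),np.uint8);o[:339]=a;o[340:,:600]=b
cv2.imwrite("pics/m6.png",o)
img=np.array(c["img"]);hsv=cv2.cvtColor(img,cv2.COLOR_RGB2HSV)
m=((hsv[:,:,0]>12)&(hsv[:,:,0]<25)&(hsv[:,:,2]>150)&(hsv[:,:,1]>70)).astype(np.uint8)
ys,xs=np.where(m);pts=np.array([atz(p,c,52)[:2] for p in zip(xs,ys)]).astype(np.float32)
k=(np.abs(pts-[465,143])<130).all(1);print("deck rect",cv2.minAreaRect(pts[k]))
look(["jar","bowl","foam_block","dish","push_bar"],c)
E
```

```text
deck rect ((460.1413879394531, 132.21725463867188), (200.9237823486328, 125.05414581298828), 80.5006332397461)
jar 0.83 [195.4 155.7] [733.1 191.3   0. ]
bowl 0.72 [361.7 153. ] [ 727.3 -281.7    0. ]
bowl 0.28 [209.6 246.9] [471.7 148.6   0. ]
dish 0.75 [324.1 188.6] [ 615.  -165.2   44. ]
dish 0.66 [413.2 229.3] [ 498.4 -395.8   44. ]
push_bar 0.93 [235.1 246.6] [457.4  65.5 118. ]
push_bar 0.22 [170.1 288.6] [359.4 223.7 118. ]
```

View pics/m6.png

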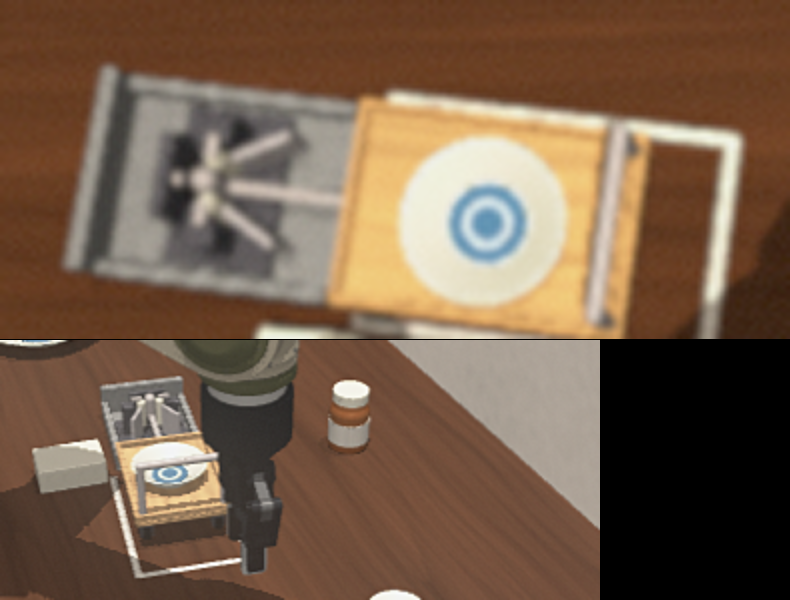

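The caddy is parked square with its dish, and the bystanders are untouched. I'll check how far the pin sits past the rollers by comparing it with the pressed picture.

```bash
python3 - <<'E'
from h import *
a=cv2.imread("pics/top5.png");b=cv2.imread("pics/top6.png");m=cv2.imread("pics/top4.png");z=cv2.imread("pics/top0.png")
f=lambda i:cv2.resize(i[230:250,135:160],(384,290),interpolation=cv2.INTER_CUBIC)
cv2.imwrite("pics/m7.png",np.vstack([np.hstack([f(a),f(b)]),np.hstack([f(m),f(z)])]))
# tongue/pin shift: ECC over tongue-end of deck front edge and pin
g=lambda i:cv2.cvtColor(i,cv2.COLOR_BGR2GRAY).astype(np.float32)
for n,(y0,y1,x0,x1) in dict(pin=(236,243,139,149),edge=(222,234,172,184)).items():
    t=cv2.resize(g(a)[y0:y1,x0:x1],None,fx=8,fy=8,interpolation=cv2.INTER_CUBIC);s=cv2.resize(g(b)[y0-4:y1+4,x0-4:x1+4],None,fx=8,fy=8,interpolation=cv2.INTER_CUBIC)
    r=cv2.matchTemplate(s,t,cv2.TM_CCOEFF_NORMED);_,v,_,l=cv2.minMaxLoc(r);print(n,v,np.array(l)/8-4)
E
```

```text
pin 0.9780066609382629 [0.625 0.   ]
edge 0.8647851943969727 [0.75 0.  ]
```

View pics/m7.png

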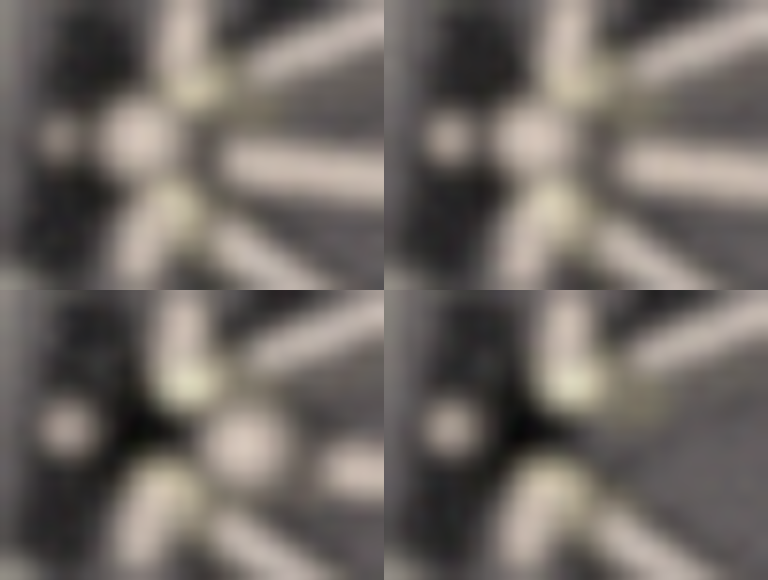

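```bash
python3 -c "
from rig import ctrl
print(ctrl.finish_job())"
```

```text
the job is handed in; nothing more can be done
None
```

The caddy is docked and handed in at about 40 s: pin caught roughly 3 mm past the rollers after a push of about 8 N, caddy square, dish on deck, gripper clear; the castors' trailing was inferred from a 60 mm straight push, as they were hidden from the cameras.

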